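Move a label roll from the storage spindle into the label printer

TASK

The label printer is out of labels. Swing the red keeper away from the end of the storage spindle, slide the white label roll off the spindle's open end without forcing it against the rod, and lay it gently down in the printer's roll bay, so that it rests on both black rollers between the two end cheeks. Do not drop the roll, do not let it touch the desk, and leave the bottles, timer and swab packet where they are.

Things in the scene. Friction and masses are not known exactly. Their poses are not given: they have to be found in the camera images.
- spindle_stand: Grey storage stand that does not move, 165 x 120 mm base 14 mm thick, origin on the desk under the spindle. An upright grey cheek (60 mm wide, top 111 mm above the desk, front face at own x +50 mm) carries a bare horizontal steel rod, 12 mm diameter, axis 80 mm above the desk, running along own x from the cheek to its open end at x -60 mm (own -x is the way off). A post with the keeper's pivot stands at own x -80, y -65 mm, and is no higher than 91 mm.
- spindle_tip (a point): Centre of the open end of the rod, 80 mm above the desk; axes as the stand's.
- spindle_mid (a point): Point on the rod's axis straight above the stand's origin, 60 mm from the open end.
- keeper (a joint): Red keeper arm, swings level about an upright pivot: 0 = closed, across the rod's open end (own +y of the stand), grows as it swings outward (toward the stand's own -x, away from the roll) up to 1.95 rad; clear of the roll and gripper from about 1.5. It stays where it is left; under 1 N at the knob moves it.
- keeper_hinge (a point): Point on the keeper's upright pivot axis, 80 mm above the desk, at the arm's mid-height; the arm is 12 mm high, 8 mm thick, 84 mm long.
- keeper_knob (a point): Centre of the upright round red knob on the keeper arm, 65 mm from the pivot: 16 mm diameter, bare from 86 to 121 mm above the desk; this point is 106 mm above the desk.
- label_roll: The same white label roll as roll_center, with the same origin and axes.
- roll_center (a point): Centre of the white label roll (150 g): 56 mm outer diameter, 80 mm long with its brown cardboard core, axis along own x; bore 30 mm diameter. At the start it hangs on the rod with its centre about 9 mm below the rod's axis.
- printer: White and grey label printer that does not move; 175 x 92 mm base with its top 16 mm above the desk, origin on the desk under the middle of the roll bay. Two black rollers, 12 mm diameter, lie along own x at y -18 and +18 mm, with axes 26 mm above the desk. The bay is 90 mm long, between a thin cheek at x -45 mm (50 mm high) and the printer's head at x +45 mm (80 mm high); it is open at both sides (own y).
- bay_seat (a point): Where the roll's centre must finally be: 55 mm above the desk, midway between the cheeks and between the rollers. The roll's axis lies along the printer's own x, either way round.
- stain_violet: Violet dropper bottle, 32 mm diameter, 99 mm high, bystander; origin under its centre.
- stain_blue_b: Blue dropper bottle, 32 mm diameter, 99 mm high, bystander; origin under its centre.
- timer: White round kitchen-type timer with red knob, 62 mm diameter, 37 mm high, bystander; origin under its centre.
- swab_pack_1: Flat swab packet with blue end, 85 x 30 x 6 mm, bystander; origin under its centre.

How it is judged:
On the way, in this order (a step that is already met when the one before it is completed fails the run):
1. the keeper is swung away from the spindle's end (value of joint keeper above 1.2 rad), for 0.2 s.
2. the roll is off the spindle, past its open end (distance between roll_center and spindle_mid above 0.105 m), for 0.1 s.
At the end, for the whole second after the job is handed in: The roll lies at rest on both rollers in the printer's bay: its centre within 7.5 mm along the bay, 5 mm across and 5 mm in height of the seat point, its axis within 0.12 rad of the bay's (x of roll_center in the frame of printer between -0.0075 and 0.0075 m and y of roll_center in the frame of printer between -0.005 and 0.005 m and z of roll_center in the frame of printer between 0.05 and 0.06 m and angle between the x axis of roll_center and the x axis of printer, either way round below 0.12 rad and linear speed of label_roll below 0.02 m/s and angular speed of label_roll below 0.3 rad/s); the robot touches nothing.
It fails at once if the roll is forced against the spindle stand or keeper (over 25 N) (contact force between label_roll and spindle_stand above 25 N).
It fails at once if the roll is let go off the spindle more than 15 mm above its seat, or elsewhere at such height (dropped) (distance between roll_center and spindle_mid above 0.11 m and z of roll_center in the frame of printer above 0.07 m and contact force between the fingers and label_roll below 0.05 N).
It fails at once if the roll comes down to the desk (height (world z) of roll_center below 0.035 m).
It fails at once if a bystander (either bottle, timer, swab packet) is moved over 20 mm (distance of any of stain_violet, stain_blue_b, timer, swab_pack_1 from where it was at the start of the episode above 0.02 m).
It also fails if it takes over 54 s, if anything falls off the work surface, if the arm or the gripper's body presses on something with over 40 N, if the wrist force passes 120 N, or if a joint passes its speed limit or range.

ROBOT

A 6-joint arm with a two-finger parallel gripper is mounted at the origin on a cart in front of the work surface, level with it; the furniture and walls round the work are solid. World frame = base frame: x ahead of the robot, y to its left, z up, the work surface at z = 0. Lengths are in m, angles in rad, forces in N, time in s.
With the tool pointing down it reaches from about 0.25 to 0.725 m from the base axis. Payload 9.7 kg.
Tool frame: the origin (TCP) lies midway between the tips of the shut fingers; the grasp point (between the pads) lies 19 mm behind it; z points along the fingers, y is the line along which they close (so a half turn about z gives the same grasp; the last joint's range is limited). The gripper opens to 85 mm and grips with 20 to 120 N. Pads are 22 mm wide; open, the fingers measure 114 mm over their backs; the gripper's body (76 mm by 85 mm) begins 54 mm behind the grasp point. The pads swing forward as they close: fully open they stand 13 mm farther back than shut.
Start: joints at [-1.12, 0.087, 0.176, 1.66, 0, 1.571], TCP at [0.24, -0.495, 0.231] pointing down, gripper open.
Joint ranges: [-3.13, 3.13], [-0.85, 1.81], [-1.15, 1.24], [-2.2, 2.28], [-1.44, 1.52], [-3.14, 3.14]. Speed limits (rad/s): [2.22, 2.22, 2.57, 3.14, 3.14, 3.14].

INTERFACE

Orientations are given as a 3x3 rotation matrix whose columns are the frame's x, y, z axes.
In Python, from workcell import sense, grab_frame, get_calibration, finish_job, search_frame gives the robot as it stands. The module is installed in compiled form; this text tells all that it offers.
- The arm moves only by the shell command python3 -m handwheel 'ROWS' [FORCE]. ROWS is JSON, a list of rows, each a list of 5 numbers: the shift along the world's x, y, z in cm, then the turn about the world's z in rad, then the opening, from -1 (shut) to 1 (fully open), so that 0 is half open. In form: [[dx, dy, dz, yaw, fingers], ...]. A call has 1 to 12 rows; each row is the pose to reach, as a shift and turn from the pose commanded when the call began; what a row does not reach only later rows make up. A row lasts 1/12 s, in which the tool goes at most 41.7 mm and 7.16 degrees, less where a joint would pass 70% of its speed; a pose out of reach is approached as far as the arm can. A call with a gripper value outside its range is refused whole. The fingers move at their own pace and stop on an object; FORCE is the grip in N (left out, the last holds). Time passes only in rows, so rows that repeat a pose let the fingers close. It gives the time, the measured TCP pose, the force, the opening and the grip force at its end, in the units of the state.
- sense(): the state, without advancing time (a new reading comes with each control period).
- grab_frame(name): name is "scene" or "top" or "wrist"; returns the picture (420x560x3 uint8, red, green, blue); there is no depth.
- get_calibration(name): a dict with "K" (3x3 intrinsics, pixels), "world_to_cam" (4x4, takes a point from world to camera coordinates). Camera axes: x right, y up, looking along -z (the intrinsics and any distortion apply to the point x, -y, -z); pixel columns grow to the right and rows downward; lengths in m; the calibration is good to about 2 mm. A picture is of the moment at which its call begins: read the wrist's pose just before it. get_calibration takes no time and is no camera call; for the wrist camera it gives the pose at the moment of the call.
- finish_job(): hands the job in; it is judged then, once.
Trained networks look in the newest picture that a camera, given by its name, has taken for a name from the list of things; names that differ only in an ending like _2 or _b are one class to them, and where a whole thing is asked for, a point or a joint stands for the part that bears it (a point fixed in the world has none). Each returns a list of dicts, best first, with "score" (0 to 1); they miss things now and then, are a little off and sometimes report something else, mostly with a low value. They report only what shows in the picture. A call takes as long as a camera call.
- search_frame(camera, label): "pixel" ([column, row] in pixels, amid what is visible of it).
The state is a dict: "time_s": time; "q": joint angles; "qvel": joint speeds; "effort": joint torques, N m; "tcp_pos": TCP position; "tcp_rot": TCP orientation; "force": force on the tool from outside, world axes, zero at the start; "wrist_torque": the same for the moment, N m; "gripper_width": opening from 0.0 (shut) to 1.0 (fully open); "grasp_force": force on a finger pad.
Only numpy, scipy, OpenCV 4.12 (cv2) and the standard library are available. Lean on these libraries where they do the work, as an engineer would, in place of code of your own. Each camera call takes 0.05 s, during which the arm holds its last target. There are 200 camera calls.

## Working session

There is one attempt and no reset: what is moved stays moved. The work goes in short steps, Python scripts to look and compute and a shell command to move; the robot and the scene stay as the last step left them, time stands still between calls to the robot, and variables do not carry over. Pictures are saved under pics/ and viewed, at most 13 in all, crops included, and the job is handed in when it is done.

```bash
mkdir -p pics
cat > h.py <<'E'
import numpy as np,cv2
from workcell import *
def ray(cal,p):
    K=np.array(cal["K"]);T=np.array(cal["world_to_cam"]);d=np.array([(p[0]-K[0,2])/K[0,0],-(p[1]-K[1,2])/K[1,1],-1.])
    R=T[:3,:3];return -R.T@T[:3,3],R.T@d
def at(cal,p,z):
    o,d=ray(cal,p);return o+d*(z-o[2])/d[2]
def proj(cal,X):
    K=np.array(cal["K"]);T=np.array(cal["world_to_cam"]);c=T[:3,:3]@np.array(X)+T[:3,3]
    return np.array([K[0,0]*c[0]/-c[2]+K[0,2],K[1,1]*-c[1]/-c[2]+K[1,2]])
def tri(c1,p1,c2,p2):
    o1,d1=ray(c1,p1);o2,d2=ray(c2,p2);A=np.stack([d1,-d2],1);s=np.linalg.lstsq(A,o2-o1,rcond=None)[0]
    a,b=o1+s[0]*d1,o2+s[1]*d2;return (a+b)/2,np.linalg.norm(a-b)
E
python3 - <<'E'
from h import *
np.set_printoptions(precision=3,suppress=True)
s=sense();print(s["time_s"],s["tcp_pos"],s["gripper_width"])
L=["spindle_stand","keeper","keeper_knob","label_roll","printer","stain_violet","stain_blue_b","timer","swab_pack_1"]
H=[.05,.08,.106,.071,.03,.05,.05,.02,.003]
im=[]
for c in("top","scene"):
    g=grab_frame(c);im.append(g);cal=get_calibration(c);print(c,sorted(cal.keys()),np.array(cal["K"]).tolist(),ray(cal,(280,210)))
    for l,h in zip(L,H):
        for r in search_frame(c,l)[:2]:print(l,np.round(r["pixel"]),round(r["score"],2),at(cal,r["pixel"],h))
for n,i in zip("ts",im):cv2.imwrite(f"pics/{n}0.png",cv2.resize(i[:,:,::-1],(800,600)))
E
```

```text
0.0 [ 0.239 -0.495  0.231] 0.9969875586068998
top ['K', 'world_to_cam'] [[496.8220447775541, 0.0, 283.2890176292737], [0.0, 496.8220447775541, 207.81685550376844], [0.0, 0.0, 1.0]] (array([ 0.355, -0.312,  0.967]), array([ 0.162, -0.008, -0.987]))
spindle_stand [335. 229.] 0.84 [ 0.473 -0.424  0.05 ]
keeper [323. 249.] 0.67 [ 0.433 -0.398  0.08 ]
keeper_knob [323. 249.] 0.59 [ 0.431 -0.396  0.106]
label_roll [338. 205.] 0.69 [ 0.514 -0.426  0.071]
printer [228. 187.] 0.6 [ 0.552 -0.218  0.03 ]
printer [334. 227.] 0.54 [ 0.479 -0.424  0.03 ]
stain_violet [277. 124.] 0.53 [ 0.673 -0.309  0.05 ]
stain_blue_b [294. 131.] 0.88 [ 0.661 -0.342  0.05 ]
stain_blue_b [340. 204.] 0.28 [ 0.522 -0.432  0.05 ]
timer [219. 264.] 0.9 [ 0.403 -0.207  0.02 ]
swab_pack_1 [284. 300.] 0.65 [ 0.341 -0.333  0.003]
swab_pack_1 [228. 184.] 0.64 [ 0.563 -0.216  0.003]
scene ['K', 'world_to_cam'] [[491.12992382991064, 0.0, 277.4244630087698], [0.0, 491.12992382991064, 219.68805879699244], [0.0, 0.0, 1.0]] (array([-0.033, -0.809,  0.628]), array([ 0.608,  0.544, -0.578]))
spindle_stand [329. 284.] 0.85 [ 0.471 -0.469  0.05 ]
spindle_stand [289. 275.] 0.52 [ 0.442 -0.404  0.05 ]
keeper [289. 275.] 0.71 [ 0.416 -0.426  0.08 ]
keeper [216. 311.] 0.59 [ 0.284 -0.397  0.08 ]
keeper_knob [289. 275.] 0.52 [ 0.395 -0.445  0.106]
label_roll [327. 248.] 0.56 [ 0.523 -0.423  0.071]
printer [278. 194.] 0.67 [ 0.637 -0.202  0.03 ]
printer [322. 283.] 0.58 [ 0.481 -0.448  0.03 ]
stain_violet [326. 198.] 0.95 [ 0.673 -0.306  0.05 ]
stain_blue_b [340. 211.] 0.79 [ 0.654 -0.356  0.05 ]
timer [208. 255.] 0.65 [ 0.404 -0.235  0.02 ]
timer [324. 282.] 0.48 [ 0.496 -0.442  0.02 ]
swab_pack_1 [217. 308.] 0.68 [ 0.335 -0.335  0.003]
```

Run:
```python
import cv2
a=cv2.imread("pics/t0.png");print(a.shape)
c=a[230:480,240:580];cv2.imwrite("pics/t1.png",cv2.resize(c,None,fx=2.35,fy=2.35,interpolation=cv2.INTER_CUBIC))
c=cv2.imread("pics/s0.png")[230:500,230:590];cv2.imwrite("pics/s1.png",cv2.resize(c,None,fx=2.2,fy=2.2,interpolation=cv2.INTER_CUBIC))
```

```text
(600, 800, 3)
```

View pics/t1.png

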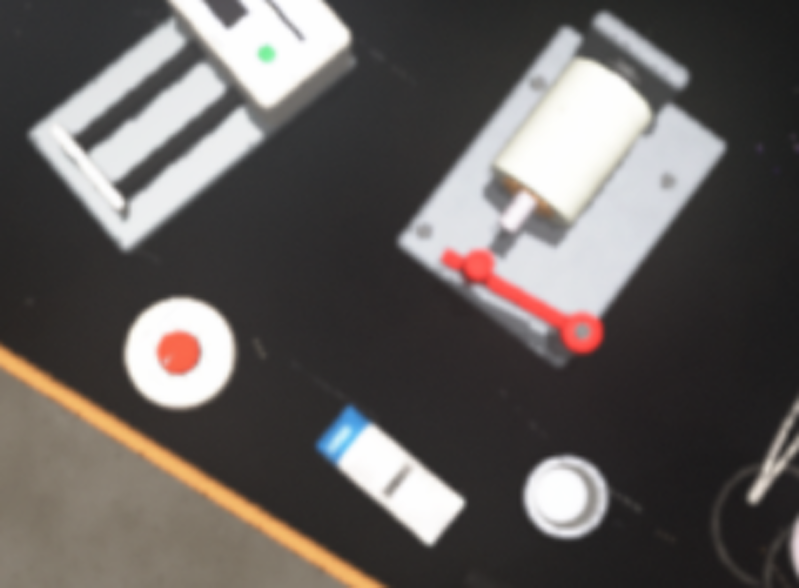

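View pics/s1.png

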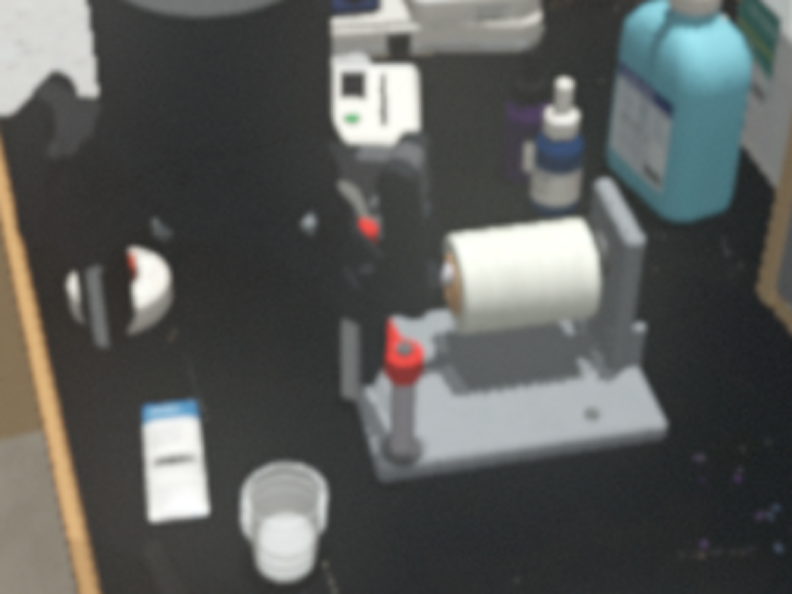

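The top crop shows the stand with its closed keeper (pivot 582,332; knob 480,265; rod tip about 515,213). The printer is upper left, with its thin cheek at 52,128–127,208 and head corner at 265,105. The timer, swab packet and a cup sit at the front. I'll fit poses from these points.

```bash
cat > fit.py <<'E'
from h import *
from scipy.optimize import least_squares
np.set_printoptions(precision=4,suppress=True)
cal=get_calibration("top")
px=lambda p:(np.array(p)/2.35+[240,230])*.7
def fit(feats,x0):
    f=lambda v:np.concatenate([proj(cal,[v[0]+np.cos(v[2])*X-np.sin(v[2])*Y,v[1]+np.sin(v[2])*X+np.cos(v[2])*Y,Z])-px(p) for p,(X,Y,Z) in ((p,m(v)) for p,m in feats)])
    r=least_squares(f,x0,loss="soft_l1");print(r.x);print(f(r.x).reshape(-1,2));return r.x
c=lambda *a:(lambda v:a)
S=[((582,332),c(-.08,-.065,.09)),((480,262),c(-.08,0,.121)),((515,218),c(-.06,0,.08)),
((592,18),c(.05,.03,.111)),((680,88),c(.05,-.03,.111)),
((400,242),lambda v:(v[3]-.0825,.06,.014)),((726,147),lambda v:(v[3]+.0825,-.06,.014)),((570,27),lambda v:(v[3]+.0825,.06,.014))]
s=fit(S,[.49,-.42,-.5,0])
P=[((52,126),c(-.046,.03,.05)),((124,206),c(-.046,-.03,.05)),((30,133),lambda v:(v[3]-.0875,.046,.016)),((127,248),lambda v:(v[3]-.0875,-.046,.016)),((265,108),lambda v:(.045,-v[4],.08)),((170,0),lambda v:(.045,v[4],.08))]
p=fit(P,[.53,-.2,-.6,0,.04])
E
python3 fit.py
```

```text
[ 0.5159 -0.4279 -0.6377 -0.0207]
[[ 1.4571  0.3643]
 [ 4.0378 -3.4   ]
 [-1.522   3.5378]
 [ 1.223   2.1926]
 [ 2.1636  1.837 ]
 [-8.6565 -0.992 ]
 [-5.4052 -0.9891]
 [-7.7825 -2.2211]]
[ 0.5307 -0.196  -0.8573  0.0264  0.0396]
[[ 1.5734 -0.3151]
 [-0.1046  0.4671]
 [-0.0358 -0.6038]
 [ 0.341   1.7168]
 [-1.4622  0.0453]
 [-0.1685 -0.5934]]
```

```bash
sed -i 's/,\.06,\.014/,v[4]+.06,.014/g; s/,-\.06,\.014/,v[4]-.06,.014/g; s/-\.5,0\])/-.5,0,0])/' fit.py
cat >> fit.py <<'E'
def w(s,X,Y):return np.array([s[0]+np.cos(s[2])*X-np.sin(s[2])*Y,s[1]+np.sin(s[2])*X+np.cos(s[2])*Y])
print("hinge",w(s,-.08,-.065),"knob",w(s,-.08,0),"tip",w(s,-.06,0))
E
python3 fit.py
```

```text
[ 0.5185 -0.425  -0.6351 -0.0138 -0.0173]
[[-0.0266 -1.1209]
 [ 2.4636 -4.8403]
 [-3.045   2.152 ]
 [-0.4867  0.7494]
 [ 0.4841  0.3083]
 [-0.8091  0.4791]
 [ 2.2716  0.1997]
 [-0.2871 -0.928 ]]
[ 0.5307 -0.196  -0.8573  0.0264  0.0396]
[[ 1.5734 -0.3151]
 [-0.1046  0.4671]
 [-0.0358 -0.6038]
 [ 0.341   1.7168]
 [-1.4622  0.0453]
 [-0.1685 -0.5934]]
hinge [ 0.4155 -0.4299] knob [ 0.4541 -0.3776] tip [ 0.4702 -0.3894]
```

Run:
```python
from h import *
np.set_printoptions(precision=3,suppress=True)
s=sense();print(s["tcp_rot"],s["tcp_pos"])
g=grab_frame("wrist");cal=get_calibration("wrist");print(cal["K"],ray(cal,(280,210)))
for n,X in dict(hinge=(.4155,-.43,.09),knob=(.454,-.378,.12),tip=(.47,-.389,.08),roll=(.518,-.425,.071),pr=(.53,-.196,.05)).items():print(n,proj(cal,X))
cv2.imwrite("pics/w0.png",g[:,:,::-1])
```

```text
[[ 0.9    0.436  0.   ]
 [ 0.436 -0.9    0.   ]
 [ 0.     0.    -1.   ]] [ 0.24  -0.495  0.231]
[[374.509   0.    279.742]
 [  0.    374.509 216.244]
 [  0.      0.      1.   ]] (array([ 0.298, -0.467,  0.374]), array([-0.217, -0.106, -0.971]))
hinge [306.443 -78.235]
knob [ 255.862 -232.537]
tip [ 286.341 -194.698]
roll [ 370.535 -237.554]
pr [  44.811 -437.737]
```

```bash
python3 -m handwheel '[[3,3,2,0,1],[6,6,4,0,1],[9,9,5,0,1],[12,12,5,0,1],[12,12,5,0,1],[12,12,5,0,1]]'
python3 - <<'E'
from h import *
np.set_printoptions(precision=3,suppress=True)
g=grab_frame("wrist");cal=get_calibration("wrist");np.save("w1.npy",np.array(cal["world_to_cam"]));print(sense()["tcp_pos"])
for n,X in dict(hinge=(.4155,-.43,.09),knob=(.454,-.378,.12),tip=(.47,-.389,.08),roll=(.518,-.425,.071),pr=(.53,-.196,.05)).items():print(n,proj(cal,X))
for l in("keeper_knob","label_roll","printer"):print(l,search_frame("wrist",l)[:2])
cv2.imwrite("pics/w1.png",g[:,:,::-1])
E
```

```text
time_s: 1.55
tcp_pos: [0.3616, -0.3731, 0.2818]
tcp_rot: [[0.898, 0.439, 0.001], [0.439, -0.898, -0.0], [0.001, 0.001, -1.0]]
force: [-0.9, -0.5, 0.3]
gripper_width: 0.998
grasp_force: 0.0
[ 0.361 -0.374  0.281]
hinge [362.288 162.582]
knob [336.149  92.657]
tip [349.275  83.917]
roll [410.03  51.66]
pr [177.721 -85.265]
keeper_knob [{'pixel': [336.3, 134.4], 'score': 0.75}]
label_roll [{'pixel': [416.6, 52.1], 'score': 0.68}]
printer [{'pixel': [368.1, 92.1], 'score': 0.53}]
```

View pics/w1.png

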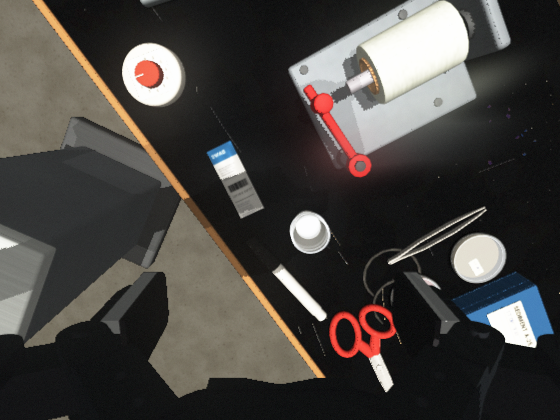

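The wrist picture shows the hinge at (360,166), knob at (323,102), rod tip near (348,86) and the roll near (413,52).

Run:
```python
from h import *
np.set_printoptions(precision=4,suppress=True)
cal=get_calibration("wrist")
h=at(cal,(360,166),.09);k=at(cal,(323,102),.119);t=at(cal,(348,86),.08)
print("hinge",h,"knob",k,np.linalg.norm((k-h)[:2]),"tip",t)
e=at(cal,(307,88),.08);print("armend",e,np.linalg.norm((e-h)[:2]))
d=(k-h)[:2];print("arm dir",np.arctan2(d[1],d[0]),"minus90",np.arctan2(d[1],d[0])-np.pi/2)
# roll top ridge line: axis direction from roll silhouette edges (far edge / near edge)
for a,b in (((358,46),(437,3)),((385,102),(467,50))):
    A,B=at(cal,a,.071),at(cal,b,.071);v=(B-A)[:2];print("roll edge",A,B,np.linalg.norm(v),np.arctan2(v[1],v[0]))
a,b=at(cal,(291,69),.014),at(cal,(335,168),.014);print("base edge",a,b,np.linalg.norm((a-b)[:2]),np.arctan2((a-b)[1],(a-b)[0])-np.pi/2)
```

```text
hinge [ 0.4101 -0.4311  0.09  ] knob [ 0.4418 -0.3738  0.119 ] 0.06547701741104907 tip [ 0.4662 -0.3905  0.08  ]
armend [ 0.4492 -0.3592  0.08  ] 0.08186292868260231
arm dir 1.0646441675072376 minus90 -0.506152159287659
roll edge [ 0.5002 -0.3838  0.071 ] [ 0.5587 -0.4277  0.071 ] 0.07317364668266411 -0.64425476684313
roll edge [ 0.4699 -0.4282  0.071 ] [ 0.5387 -0.4708  0.071 ] 0.08090065610314982 -0.5553077764422676
base edge [ 0.4647 -0.3382  0.014 ] [ 0.3946 -0.4264  0.014 ] 0.11265416050697734 -0.67160424485713
```

```bash
python3 -m handwheel '[[2,0,-1,0.12,-0.3],[4,0,-3,0.24,-0.3],[6,0,-5,0.36,-0.3],[8.1,0,-7,0.48,-0.3],[8.1,0,-9,0.6,-0.3],[8.1,0,-11,0.6,-0.3],[8.1,0,-13,0.6,-0.3],[8.1,0,-15,0.6,-0.3],[8.1,0,-15,0.6,-0.3],[8.1,0,-15,0.6,-0.3]]'
python3 - <<'E'
from h import *
g=grab_frame("wrist");cal=get_calibration("wrist");print(sense()["tcp_pos"],sense()["q"])
print(proj(cal,(.4418,-.3738,.12)))
cv2.imwrite("pics/w2.png",g[:,:,::-1])
E
```

```text
time_s: 2.58
tcp_pos: [0.4393, -0.3755, 0.1305]
tcp_rot: [[0.498, 0.867, -0.002], [0.867, -0.498, 0.001], [0.0, -0.002, -1.0]]
force: [0.1, -0.8, 1.1]
gripper_width: 0.346
grasp_force: 0.0
[ 0.44000824 -0.37583681  0.13189072] [-7.06864463e-01  1.40553965e-01  4.26843581e-02  1.47298707e+00
 -7.90094447e-05  1.38532683e+00]
[280.3009167 261.0999259]
```

View pics/w2.png

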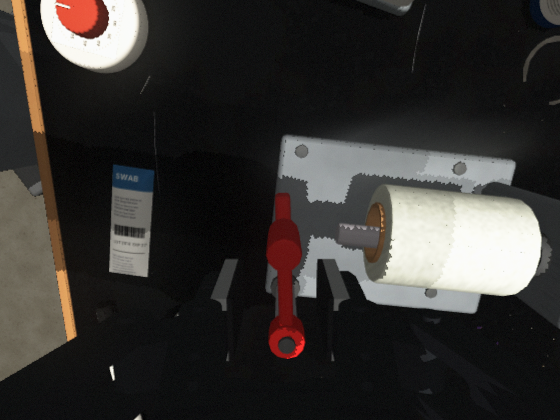

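The picture shows the knob centred at about column 285 between the fingers (230–335), the rod tip at (340,235) and the roll at 367–540. I'll re-measure from here.

Run:
```python
from h import *
np.set_printoptions(precision=4,suppress=True)
cal=get_calibration("wrist");print(ray(cal,(280,216))[0])
for n,p,z in(("knobtop",(285,252),.121),("knob?",(285,243),.121),("hinge",(288,342),.09),("tip",(340,235),.08),("post..",(283,199),.08)):print(n,at(cal,p,z))
# roll silhouette by brightness, and its near end rim
g=cv2.imread("pics/w2.png").astype(int);m=(g.min(2)>140)&(g.max(2)>150);m=m.astype(np.uint8);m[:150]=0;m[:,:365]=0
n,l,st,c=cv2.connectedComponentsWithStats(m);i=1+st[1:,4].argmax();print(st[i],c[i])
for col in(390,420,450,480,510):
    r=np.where(l[:,col]==i)[0];print(col,r.min(),r.max())
```

```text
[ 0.4722 -0.3201  0.2745]
knobtop [ 0.4459 -0.3708  0.121 ]
knob? [ 0.4479 -0.3672  0.121 ]
hinge [ 0.4155 -0.4284  0.09  ]
tip [ 0.4697 -0.3907  0.08  ]
post.. [ 0.4527 -0.3578  0.08  ]
[  365   189   177   123 15824] [455.9858 250.8099]
390 190 303
420 193 306
450 197 309
480 199 293
510 203 294
```

```bash
python3 -m handwheel '[[0.3,0.3,-1.5,0,-0.3],[0.3,0.3,-3,0,-0.3],[0.3,0.3,-3.7,0,-0.3],[0.3,0.3,-3.7,0,-0.3]]'
python3 -m handwheel '[[-0.7,0.35,0,0.12,-0.3],[-1.35,0.55,0,0.22,-0.3],[-2,0.7,0,0.32,-0.3],[-2.65,0.78,0,0.42,-0.3],[-3.3,0.8,0,0.52,-0.3],[-3.95,0.75,0,0.62,-0.3],[-4.6,0.63,0,0.72,-0.3],[-5.25,0.45,0,0.82,-0.3],[-5.85,0.2,0,0.92,-0.3],[-6.45,-0.1,0,1.02,-0.3],[-7,-0.45,0,1.12,-0.3],[-7.5,-0.9,0,1.22,-0.3]]'
```

```text
time_s: 2.97
tcp_pos: [0.4432, -0.3722, 0.094]
tcp_rot: [[0.497, 0.868, -0.001], [0.868, -0.497, 0.001], [0.0, -0.001, -1.0]]
force: [0.5, 0.6, -0.1]
gripper_width: 0.351
grasp_force: 0.0
time_s: 3.97
tcp_pos: [0.3687, -0.3817, 0.0962]
tcp_rot: [[-0.648, 0.762, 0.002], [0.762, 0.648, -0.001], [-0.002, 0.0, -1.0]]
force: [-0.0, 1.1, 0.1]
gripper_width: 0.35
grasp_force: 0.4
```

```bash
python3 -m handwheel '[[-0.45,-0.45,0,0.1,-0.3],[-0.9,-0.97,0,0.2,-0.3],[-1.25,-1.5,0,0.3,-0.3],[-1.57,-2.1,0,0.4,-0.3],[-1.8,-2.7,0,0.5,-0.3],[-1.92,-3,0,0.55,-0.3],[-1.7,-2.6,0,0.55,-0.3],[-1.7,-2.6,3,0.55,-0.3],[-1.7,-2.6,7,0.55,-0.1],[-1.7,-2.6,11,0.55,1],[-1.7,-2.6,14,0.55,1],[-1.7,-2.6,16,0.55,1]]'
python3 - <<'E'
from h import *
g=grab_frame("wrist");cal=get_calibration("wrist");s=sense();print(s["tcp_pos"],s["q"])
cv2.imwrite("pics/w3.png",g[:,:,::-1])
for n,X in dict(hinge=(.413,-.43,.09),tip=(.469,-.39,.08),roll=(.518,-.425,.071),pr=(.53,-.196,.05)).items():print(n,proj(cal,X))
E
```

```text
time_s: 4.97
tcp_pos: [0.352, -0.407, 0.2594]
tcp_rot: [[-0.948, 0.318, 0.003], [0.318, 0.948, -0.004], [-0.005, -0.003, -1.0]]
force: [0.5, -0.8, -0.1]
gripper_width: 0.858
grasp_force: 0.0
[ 0.35245275 -0.40747266  0.26208666] [-8.57688925e-01  6.48295397e-02  2.12721773e-01  1.71001875e+00
  2.86347206e-05 -5.34699795e-01]
hinge [279.09476666 263.34646704]
tip [337.49388094 298.74942166]
roll [316.60471237 345.62319913]
pr [531.44678417 281.90159069]
```

```bash
python3 -m handwheel '[[3,0,0.5,-0.1,1],[6,0,0.5,-0.2,1],[9,0,0.5,-0.31,1],[12,0,0.5,-0.31,1],[15,0,0.5,-0.31,1],[15,0,0.5,-0.31,1],[15,0,0.5,-0.31,1]]'
python3 - <<'E'
from h import *
g=grab_frame("wrist");cal=get_calibration("wrist");s=sense();print(s["tcp_pos"])
cv2.imwrite("pics/w4.png",g[:,:,::-1])
for n,X in dict(hinge=(.413,-.43,.09),tip=(.469,-.39,.08),roll=(.518,-.425,.071),pr=(.53,-.196,.05)).items():print(n,proj(cal,X))
E
```

```text
time_s: 5.6
tcp_pos: [0.5029, -0.4063, 0.2586]
tcp_rot: [[-0.808, 0.59, -0.001], [0.59, 0.808, 0.001], [0.001, 0.0, -1.0]]
force: [-0.4, 0.6, 0.2]
gripper_width: 1.0
grasp_force: 0.0
[ 0.50186251 -0.40658473  0.25931637]
hinge [192.44388314 124.92209281]
tip [273.48426371 150.80091223]
roll [274.65567229 216.47945618]
pr [491.96584739  72.99014497]
```

View pics/w4.png

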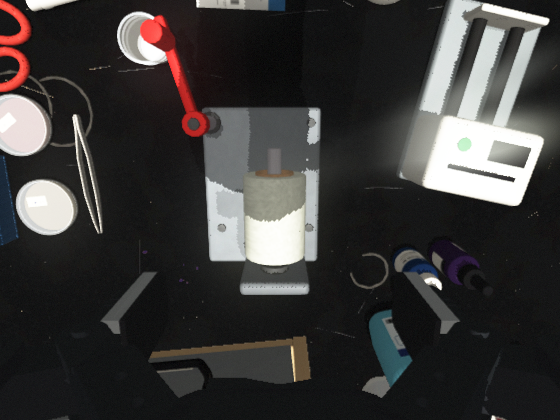

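The keeper is well open (knob at 155,32). Rod tip is at (274,149), the roll at (245–305, 170–265), the stand base at 204–321 by 108–260, and the printer bay at upper right with head edge 441,116–543,136. I'll fit stand and printer from this view.

```bash
cat > fit2.py <<'E'
from h import *
from scipy.optimize import least_squares
np.set_printoptions(precision=4,suppress=True)
def fit(cal,feats,x0):
    f=lambda v:np.concatenate([proj(cal,[v[0]+np.cos(v[2])*X-np.sin(v[2])*Y,v[1]+np.sin(v[2])*X+np.cos(v[2])*Y,Z])-p for p,(X,Y,Z) in ((p,m(v)) for p,m in feats)])
    r=least_squares(f,x0,loss="soft_l1");print(r.x);print(f(r.x).reshape(-1,2).tolist() and np.round(f(r.x).reshape(-1,2),1).tolist());return r.x
c=lambda *a:(lambda v:a)
E
cat > a.py <<'E'
from fit2 import *
cal=get_calibration("wrist")
b=lambda i,j:(lambda v:(v[3]+i*.0825,v[4]+j*.06,.014))
s=fit(cal,[((195,123),c(-.08,-.065,.09)),((274,149),c(-.06,0,.083)),((242,284),c(.05,-.03,.111)),((309,283),c(.05,.03,.111)),((204,108),b(-1,-1)),((321,108),b(-1,1)),((317,260),b(1,1)),((210,261),b(1,-1))],[.518,-.425,-.635,-.01,-.01])
# roll: edges at z=.071 silhouettes, ends
fr=lambda i,j:(lambda v:(i*.04,j*.028,.071))
fit(cal,[((245,178),fr(-1,-1)),((306,178),fr(-1,1)),((246,255),fr(1,-1)),((303,255),fr(1,1))],[.518,-.425,-.635])
h=lambda i,j:(lambda v:(v[3] if i else .045,j*v[4],.08))
p=fit(cal,[((441,116),h(0,-1)),((543,136),h(0,1)),((423,186),h(1,-1)),((520,206),h(1,1)),((470,10),c(-.045,-.032,.05)),((544,22),c(-.045,.032,.05))],[.53,-.196,-.857,.1,.04])
E
python3 a.py
```

```text
[ 0.5164 -0.4233 -0.6342 -0.0124 -0.0135]
[[-0.5, 1.0], [0.9, -0.4], [-2.9, -0.8], [1.1, 0.3], [-2.1, -1.0], [1.5, -0.6], [0.7, 2.3], [-0.6, 1.0]]
[ 0.5206 -0.4265 -0.6457]
[[-1.0, -2.1], [1.0, -1.2], [-1.1, 5.1], [1.2, 5.9]]
[ 0.529  -0.1971 -0.8027  0.1056  0.0444]
[[0.6, -0.1], [0.7, -1.5], [-0.9, 0.8], [-0.3, -2.3], [0.7, 0.2], [-1.2, 2.4]]
```

```bash
python3 -m handwheel '[[0.7,-0.8,-3,0,1],[1.4,-1.6,-6,0,1],[1.4,-1.6,-9,0,1],[1.4,-1.6,-12,0,1],[1.4,-1.6,-15,0,1],[1.4,-1.6,-17.5,0,1],[1.4,-1.6,-19.5,0,1],[1.4,-1.6,-20.9,0,1],[1.4,-1.6,-20.9,0,1],[1.4,-1.6,-20.9,0,1]]' 30
python3 - <<'E'
from h import *
g=grab_frame("wrist");h=grab_frame("scene")
cv2.imwrite("pics/w5.png",cv2.resize(np.hstack([g,h])[:,:,::-1],(800,300)))
E
```

```text
time_s: 6.48
tcp_pos: [0.5146, -0.4231, 0.0511]
tcp_rot: [[-0.807, 0.591, -0.0], [0.591, 0.807, 0.0], [0.0, -0.0, -1.0]]
force: [0.2, -0.6, 1.0]
gripper_width: 1.005
grasp_force: 0.0
```

View pics/w5.png

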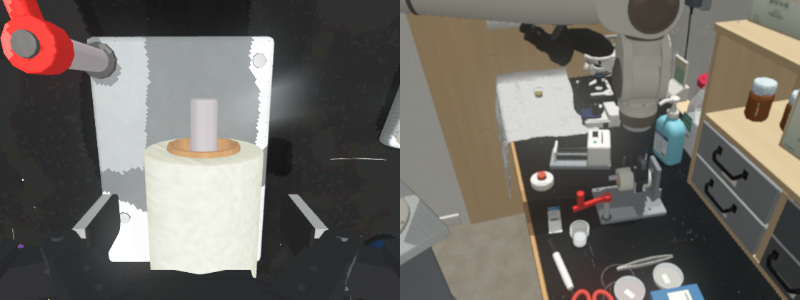

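The roll sits between the open pads (wrist view, roll 145–262 between fingers at about 110 and 293) and the keeper is clear. Closing now.

```bash
python3 -m handwheel '[[0,0,-0.4,0,0.6],[0,0,-0.4,0,0.4],[0,0,-0.4,0,0.1],[0,0,-0.4,0,0.1],[0,0,-0.4,0,0.1],[0,0,-0.4,0,0.1],[0,0,-0.4,0,0.1],[0,0,-0.4,0,0.1]]' 30
```

```text
time_s: 7.25
tcp_pos: [0.5157, -0.4233, 0.0472]
tcp_rot: [[-0.807, 0.59, 0.001], [0.59, 0.807, -0.001], [-0.001, -0.0, -1.0]]
force: [-2.4, 0.8, 5.1]
gripper_width: 0.658
grasp_force: 32.0
```

```bash
python3 -m handwheel '[[0,0,0.3,0,0.1],[0,0,0.6,0,0.1],[0,0,0.8,0,0.1],[0,0,0.8,0,0.1],[0,0,0.8,0,0.1]]'
python3 - <<'E'
from h import *
g=grab_frame("wrist");h=grab_frame("scene")
cv2.imwrite("pics/w6.png",g[:,:,::-1])
E
```

```text
time_s: 7.67
tcp_pos: [0.5157, -0.423, 0.0542]
tcp_rot: [[-0.808, 0.59, -0.0], [0.59, 0.808, 0.0], [0.0, 0.0, -1.0]]
force: [-0.7, 0.7, -2.9]
gripper_width: 0.661
grasp_force: 32.2
```

View pics/w6.png

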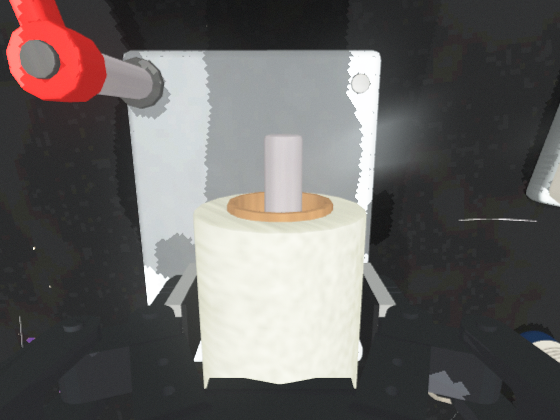

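```bash
python3 -m handwheel '[[-0.5,0.36,0,0,0.1],[-1.2,0.89,0,0,0.1],[-2.2,1.62,0,0,0.1],[-3.2,2.35,0,0,0.1],[-3.2,2.35,0,0,0.1]]'
python3 - <<'E'
from h import *
np.set_printoptions(precision=3,suppress=True)
print(sense()["force"],sense()["grasp_force"])
E
```

```text
time_s: 8.18
tcp_pos: [0.482, -0.3983, 0.0543]
tcp_rot: [[-0.807, 0.59, -0.001], [0.59, 0.807, 0.001], [0.001, 0.0, -1.0]]
force: [0.1, -0.3, -2.3]
gripper_width: 0.657
grasp_force: 32.3
[ 0.096 -0.3   -2.276] 32.314557801000774
```

```bash
python3 -m handwheel '[[-1,0.73,0,0,0.1],[-2.2,1.61,0,0,0.1],[-3.6,2.64,0,0,0.1],[-5,3.67,0,0,0.1],[-6.4,4.69,0,0,0.1],[-7.3,5.35,0,0,0.1],[-7.3,5.35,0,0,0.1],[-7.3,5.35,1.5,0,0.1],[-7.3,5.35,4,0,0.1],[-7.3,5.35,7,0,0.1],[-7.3,5.35,9,0,0.1],[-7.3,5.35,9,0,0.1]]'
```

```text
time_s: 9.18
tcp_pos: [0.4127, -0.3477, 0.1492]
tcp_rot: [[-0.808, 0.59, 0.006], [0.59, 0.808, -0.005], [-0.007, -0.0, -1.0]]
force: [0.2, 0.2, -2.4]
gripper_width: 0.657
grasp_force: 32.7
```

```bash
python3 -m handwheel '[[1.5,0.8,2,0,0.1],[4,2,5,-0.05,0.1],[7,3.6,8,-0.1,0.1],[10,5.2,11,-0.15,0.1],[13,6.8,13,-0.19,0.1],[16,8.4,13,-0.19,0.1],[18.5,9.5,13,-0.19,0.1],[18.5,9.5,13,-0.19,0.1],[18.5,9.5,13,-0.19,0.1],[18.5,9.5,13,-0.19,0.1]]'
python3 - <<'E'
from h import *
g=grab_frame("wrist");cal=get_calibration("wrist");s=sense();print(s["tcp_pos"],proj(cal,(.53,-.196,.05)))
g2=grab_frame("wrist")
cv2.imwrite("pics/w7.png",cv2.resize(g[:,:,::-1],(784,588),interpolation=cv2.INTER_CUBIC))
E
```

```text
time_s: 10.02
tcp_pos: [0.5958, -0.2512, 0.2731]
tcp_rot: [[-0.682, 0.731, -0.001], [0.731, 0.682, 0.0], [0.001, -0.001, -1.0]]
force: [0.3, -0.3, -1.8]
gripper_width: 0.654
grasp_force: 32.9
[ 0.59534017 -0.25150646  0.2736613 ] [269.68796292  93.42808862]
```

View pics/w7.png

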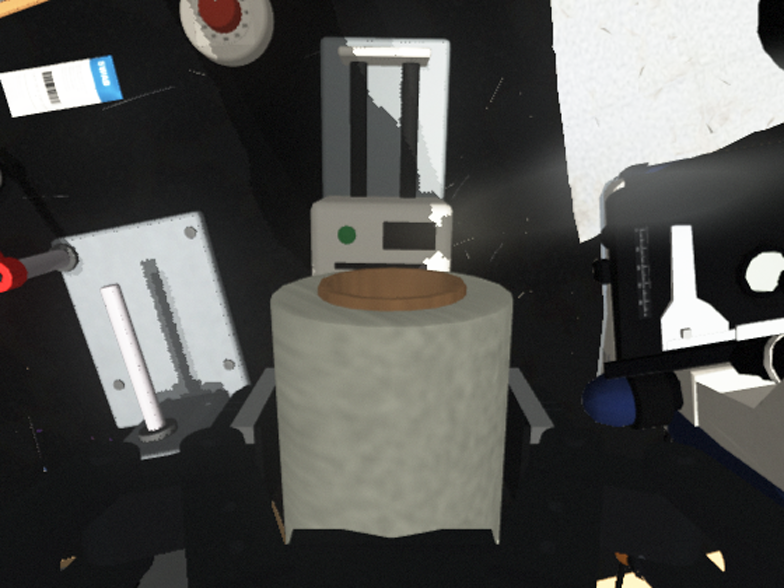

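The wrist view shows the bay upright: rollers at columns 358 and 409 (rows 62–196), thin cheek at (339–430, 50), head edge at row 200 (313–450), and the roll held square.

```bash
cat > b.py <<'E'
from fit2 import *
cal=get_calibration("wrist")
q=lambda x,y:np.array((x,y))/1.4
b=lambda i,j:(lambda v:(v[3]+i*.0875,j*.046,.016))
h=lambda j:(lambda v:(.045,j*v[4],.08))
p=fit(cal,[(q(358.5,65),c(-.04,-.018,.032)),(q(410.5,65),c(-.04,.018,.032)),(q(358,192),lambda v:(v[5],-.018,.032)),(q(408.5,192),lambda v:(v[5],.018,.032)),
(q(313,202),h(-1)),(q(452,200),h(1)),(q(339,50),c(-.046,-.032,.05)),(q(430,50),c(-.046,.032,.05)),(q(321,39),b(-1,-1)),(q(450,40),b(-1,1))],[.53,-.196,-.83,.02,.045,.04])
s=sense();R=np.array(s["tcp_rot"]);print("tool x angle(rev)",np.arctan2(-R[1,0],-R[0,0]),s["tcp_pos"])
# roll bore centre / outer rim of the near end, in image; end plane at 0.04 along tool x
for n,pt in(("left",(271,300)),("right",(513,300))):
    o,d=ray(cal,q(*pt));nx=R[:,0]
    for L in(.035,.045):
        P=o+d*(((np.array(s["tcp_pos"])+nx*L-o)@nx)/(d@nx));print(n,L,R.T@(P-s["tcp_pos"]))
E
python3 b.py
```

```text
[ 0.5308 -0.1913 -0.831   0.028   0.0439  0.0438]
[[-0.5, 0.4], [0.3, 0.7], [0.5, -0.2], [0.2, 0.2], [0.0, -3.3], [0.0, -0.9], [-3.5, 0.1], [2.8, 0.8], [-1.5, -0.1], [0.5, 0.1]]
tool x angle(rev) -0.8216706051314757 [ 0.5951 -0.2517  0.2741]
left 0.035 [ 0.035  -0.0276 -0.0292]
left 0.045 [ 0.045  -0.0185 -0.0674]
right 0.035 [ 0.035   0.0265 -0.0293]
right 0.045 [ 0.045   0.0174 -0.0674]
```

Run:
```python
from fit2 import *
cal=get_calibration("wrist");s=sense();R=np.array(s["tcp_rot"]);T=np.array(s["tcp_pos"])
P=lambda L,y,z:proj(cal,T+R@np.array([L,y,z]))*1.4
# unknown: Lw (white end), Lc (core end), zc, rc, yc
f=lambda v:np.concatenate([[P(v[0],v[4],v[2]-.028)[1]-325],[P(v[0],v[4]+a*.028*np.cos(.1),v[2]-.028*np.sin(.1))[0]-x for a,x in((-1,271),(1,513))],[P(v[1],v[4],v[2]-v[3])[1]-308,P(v[1],v[4],v[2]+v[3])[1]-268],[P(v[1],v[4]+a*v[3],v[2])[0]-x for a,x in((-1,318),(1,467))]])
r=least_squares(f,[.036,.04,-.024,.017,0]);print(r.x,f(r.x))
print(P(.034,0,-.024),P(.04,-.017,-.024))
```

```text
[ 0.0358  0.0367 -0.0226  0.0176 -0.0005] [ 0.0001  0.2536  0.2536 -2.216   2.9275 -0.8556  0.338 ]
[394.3154 298.4333] [320.6501 273.2653]
```

```bash
python3 -m handwheel '[[-1.2,1.1,-1,0,0.1],[-3,2.8,-3,-0.01,0.1],[-5,4.6,-6,-0.01,0.1],[-6.7,6.2,-9,-0.01,0.1],[-6.7,6.2,-12,-0.01,0.1],[-6.7,6.2,-15,-0.01,0.1],[-6.7,6.2,-17,-0.01,0.1],[-6.7,6.2,-18,-0.01,0.1],[-6.7,6.2,-18,-0.01,0.1],[-6.7,6.2,-18,-0.01,0.1]]'
python3 - <<'E'
from h import *
g=grab_frame("wrist");cal=get_calibration("wrist");s=sense();print(s["tcp_pos"])
cv2.imwrite("pics/w8.png",cv2.resize(g[:,:,::-1],(784,588),interpolation=cv2.INTER_CUBIC))
E
```

```text
time_s: 10.95
tcp_pos: [0.5285, -0.1896, 0.0952]
tcp_rot: [[-0.674, 0.739, 0.001], [0.739, 0.674, -0.0], [-0.001, 0.0, -1.0]]
force: [-0.7, -0.4, -2.1]
gripper_width: 0.655
grasp_force: 32.9
[ 0.52909871 -0.18964958  0.09599538]
```

View pics/w8.png

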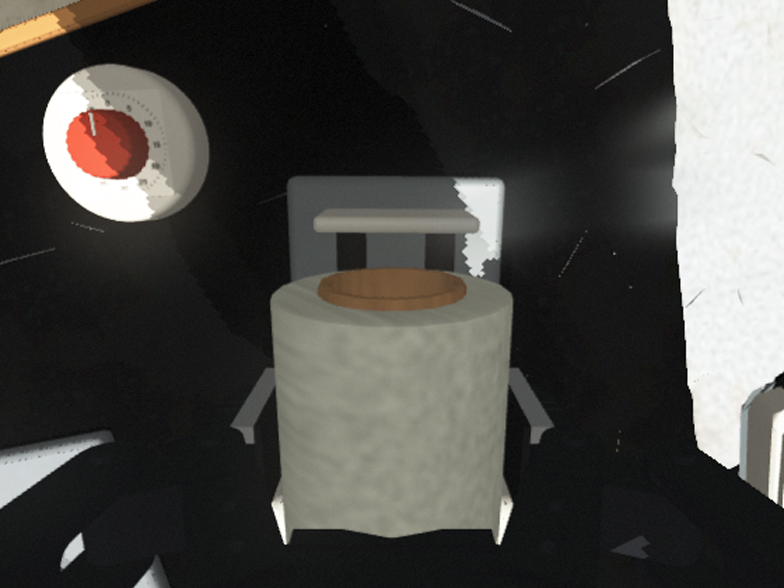

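The rollers are at columns 351 and 440 and the cheek spans 314–479, with its inner top edge near row 232. The roll's centre column is 392.

```bash
python3 - <<'E'
from fit2 import *
cal=get_calibration("wrist");s=sense();R=np.array(s["tcp_rot"]);T=np.array(s["tcp_pos"])
q=lambda x,y:np.array((x,y))/1.4
for n,p,z in(("inner L",(314,232),.05),("inner R",(479,231),.05),("outer L",(318,210),.05),("outer R",(475,210),.05),("rollL",(351,245),.032),("rollR",(440,245),.032),("baseL",(288,178),.016),("baseR",(504,179),.016)):
    print(n,R.T@(at(cal,q(*p),z)-T))
E
python3 b.py | tail -4
```

```text
inner L [ 0.0406 -0.0285  0.0459]
inner R [0.0409 0.0308 0.0459]
outer L [ 0.0484 -0.0268  0.0459]
outer R [0.0484 0.029  0.0459]
rollL [ 0.0331 -0.0167  0.0639]
rollR [0.0331 0.0186 0.064 ]
baseL [ 0.0585 -0.0434  0.0798]
baseR [0.0581 0.0459 0.0799]
left 0.035 [ 0.035  -0.0276 -0.0292]
left 0.045 [ 0.045  -0.0185 -0.0674]
right 0.035 [ 0.035   0.0265 -0.0292]
right 0.045 [ 0.045   0.0174 -0.0674]
```

```bash
python3 -m handwheel '[[0.1,0,-1.5,0,0.1],[0.1,0,-3,0,0.1],[0.1,0,-4.2,0,0.1],[0.1,0,-5,0,0.1],[0.1,0,-5.5,0,0.1],[0.1,0,-5.8,0,0.1],[0.1,0,-5.8,0,0.1],[0.1,0,-5.8,0,0.1]]'
python3 - <<'E'
from h import *
g=grab_frame("wrist");g2=grab_frame("scene")
cv2.imwrite("pics/w9.png",cv2.resize(g[150:300,120:440,::-1],(784,368),interpolation=cv2.INTER_CUBIC))
E
```

```text
time_s: 11.67
tcp_pos: [0.5299, -0.1891, 0.0368]
tcp_rot: [[-0.674, 0.738, 0.001], [0.738, 0.674, -0.0], [-0.001, 0.0, -1.0]]
force: [0.6, 0.8, -1.6]
gripper_width: 0.657
grasp_force: 32.9
```

View pics/w9.png

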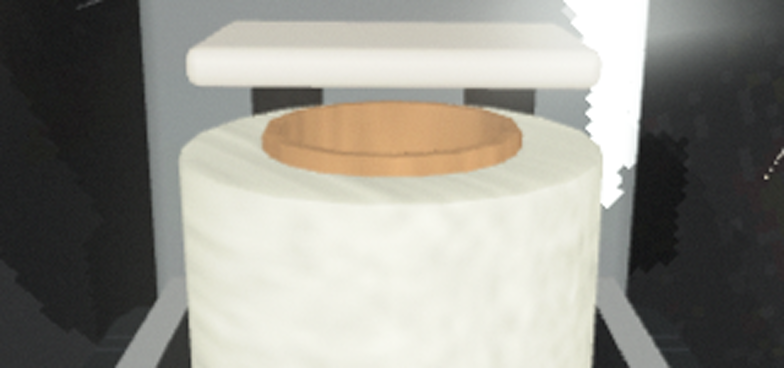

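The roll is centred between the cheek ends and clear of the cheek. I'll lower it onto the rollers in small steps.

```bash
python3 -m handwheel '[[0,0,-0.1,0,0.1],[0,0,-0.2,0,0.1],[0,0,-0.2,0,0.1],[0,0,-0.2,0,0.1]]'; python3 -m handwheel '[[0,0,-0.1,0,0.1],[0,0,-0.1,0,0.1],[0,0,-0.1,0,0.1]]';python3 -m handwheel '[[0,0,-0.1,0,0.1],[0,0,-0.1,0,0.1],[0,0,-0.1,0,0.1]]'
```

```text
time_s: 12.1
tcp_pos: [0.5296, -0.189, 0.0343]
tcp_rot: [[-0.674, 0.738, -0.0], [0.738, 0.674, 0.0], [0.0, 0.0, -1.0]]
force: [-0.3, 0.4, -1.8]
gripper_width: 0.657
grasp_force: 32.9
time_s: 12.35
tcp_pos: [0.5296, -0.189, 0.0332]
tcp_rot: [[-0.674, 0.738, -0.0], [0.738, 0.674, 0.0], [0.0, -0.0, -1.0]]
force: [-0.6, -0.7, -1.7]
gripper_width: 0.658
grasp_force: 32.9
time_s: 12.6
tcp_pos: [0.5296, -0.189, 0.0322]
tcp_rot: [[-0.674, 0.738, -0.0], [0.738, 0.674, 0.0], [0.0, -0.0, -1.0]]
force: [0.2, 0.7, -1.8]
gripper_width: 0.654
grasp_force: 32.9
```

```bash
for i in 1 2 3; do python3 -m handwheel '[[0,0,-0.1,0,0.1],[0,0,-0.1,0,0.1],[0,0,-0.1,0,0.1]]' | grep -E "tcp_pos|force"; done
```

```text
tcp_pos: [0.5296, -0.189, 0.0312]
force: [0.5, -0.2, -2.2]
grasp_force: 32.9
tcp_pos: [0.5298, -0.1891, 0.0305]
force: [-1.0, 0.1, -0.1]
grasp_force: 33.0
tcp_pos: [0.5298, -0.1891, 0.0303]
force: [-3.4, 1.5, 6.2]
grasp_force: 33.5
```

```bash
python3 -m handwheel '[[0,0,0.1,0,0.1],[0,0,0.1,0,0.25],[0,0,0.1,0,0.35],[0,0,0.1,0,0.5],[0,0,0.1,0,0.8],[0,0,0.1,0,0.8],[0,0,0.1,0,0.8],[0,0,0.1,0,0.8]]' 20
python3 - <<'E'
from h import *
g=grab_frame("wrist")
cv2.imwrite("pics/w10.png",cv2.resize(g[150:300,120:440,::-1],(784,368),interpolation=cv2.INTER_CUBIC))
E
```

```text
time_s: 14.02
tcp_pos: [0.5296, -0.1891, 0.0303]
tcp_rot: [[-0.674, 0.738, -0.0], [0.738, 0.674, -0.0], [-0.0, -0.0, -1.0]]
force: [0.4, -0.6, 0.2]
gripper_width: 0.9
grasp_force: 0.0
```

View pics/w10.png

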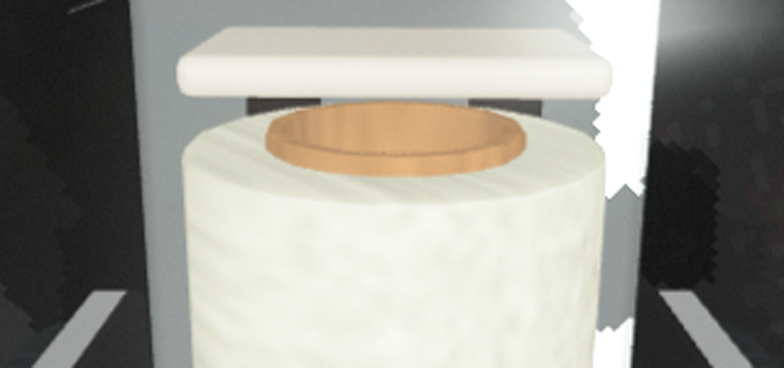

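```bash
python3 - <<'E'
from fit2 import *
cal=get_calibration("wrist");s=sense();R=np.array(s["tcp_rot"]);T=np.array(s["tcp_pos"])
q=lambda x,y:np.array((x,y))/2.45+[120,150]
print(R.T@(at(cal,q(394,97),.05)-T))
for z,r in((.0725,176),(.083,203)): print(R.T@(at(cal,q(394,r),z)-T))
for x in(266,526): print(R.T@(at(cal,q(x,140),.055)-T))
E
python3 -m handwheel '[[0,0,1,0,1],[0,0,3,0,1],[0,0,6,0,1],[0,0,10,0,1],[0,0,14,0,1],[0,0,17,0,1],[0,0,17,0,1],[0,0,17,0,1]]' | grep -E "tcp_pos|force"
```

```text
[ 0.041  -0.0002 -0.0197]
[ 0.0362 -0.0003 -0.0422]
[ 0.0363 -0.0003 -0.0527]
[ 0.0362 -0.0172 -0.0247]
[ 0.0362  0.0172 -0.0247]
tcp_pos: [0.5305, -0.1893, 0.2033]
force: [-0.2, 0.8, -0.0]
grasp_force: 0.0
```

```bash
python3 -c "
from workcell import *
print(finish_job())"
```

```text
the job is handed in; nothing more can be done
None
```

The keeper is swung open and the label roll lies on both rollers in the printer bay, about 5 mm clear of the thin cheek; the gripper is clear, and the job was handed in at about 15 s with no verdict returned.

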